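# Turn the sight glass to its pointer until it drops home

## Task

Push the bronze sight glass housing round in its seat by its side stub until its window faces the chrome pointer; the exact place lies up to ten degrees to either side of it, so feel for where the housing drops fully home and will turn no further. Do it gently: never push or press on it with more than 25 N, and do not lift it out of the seat or tip it. Leave the thumbwheels and the washer where they lie, and let go of the housing at the end.

Things in the scene. Friction and masses are not known exactly. Their poses are not given: they have to be found in the camera images.
- seat: fixed round grey base, 188 mm across, 12 mm high, with an aluminium collar (inner radius 61, outer 68 mm, top 20 mm above the bench) in which the housing can be turned either way without limit. Origin: centre of the underside, on the axis of turning; z up; +x points from the axis to the chrome pointer. The floor of the collar is a plate with three 12 mm register holes, hidden under the housing
- seat_floor (a point): centre of the floor inside the collar, 12 mm above the seat's origin. The housing rides here on three 8 mm studs, 4 mm long. At one angle only, they fall into the holes under its own weight: it drops 4 mm and the stub then comes up hard. This angle, unseen and different each time, lies within 10 degrees either way of the housing's +x matching the seat's +x; the catch is about 3 degrees wide
- pointer_tip (a point): tip of the chrome pointer's flat blade, on the collar 62 mm from the axis, 21.5 mm above the bench. The blade (top 23 mm above the bench) runs out to a round chrome hub, 26 mm across, 105 mm from the axis, top 22 mm above the bench, on a tongue of the base that ends 125 mm from the axis
- housing: loose bronze sight glass housing, 0.65 to 0.95 kg, in the collar with 1 mm play. Flange 120 mm across, 8 thick; barrel 90 mm across, top 55 mm above the origin (too wide to grasp). Origin: centre of the flange's underside, 16 mm above the bench when riding, 12 when home; z up; +x out through the window, side stub along -x. A few newtons at the stub turn it; it stays where it is left
- window (a point): centre of the housing's round window, 38 mm across its rim, 53 mm out from the axis along the housing's +x and 31 mm above the housing's origin
- stub_end (a point): centre of the end face of the housing's side stub, a round level pipe 16 mm thick, from the barrel out to 95 mm from the axis along the housing's -x, its centre line 22 mm above the housing's origin. It overhangs the collar; fingertips beside it may go down to 26 mm above the bench and still clear everything on the seat
- wheel0: bystander: loose brass knurled thumbwheel, 34 mm across, 18 mm high, lying flat on the bench; origin: centre of its underside
- wheel1: bystander: loose brass knurled thumbwheel, 34 mm across, 18 mm high, lying flat on the bench; origin: centre of its underside
- wheel2: bystander: loose brass knurled thumbwheel, 34 mm across, 18 mm high, lying flat on the bench; origin: centre of its underside
- washer: bystander: loose red fibre washer, 48 mm across, 22 mm hole, 4 mm thick, lying flat on the bench; origin: centre of its underside
- tray: fixed bystander: shallow tin tray, 170 x 130 x 24 mm, origin at the centre of its underside; an angled tin chute, up to 0.17 m above the bench, rises on its +y side to 0.25 m from the origin
Things that resemble listed ones, but are neither listed nor needed, are in the scene too. What is meant by the housing is not purple or yellow, and is the smaller of those in its own colour.

How it is judged:
At the end, for the whole second after the job is handed in: The housing lies fully home in its seat (origin at most 13.8 mm above the seat's underside, tilted under 0.03 rad, within 4 mm of the seat's axis), its window faces the pointer to within 0.24 rad, and it is at rest (z of housing in the frame of seat below 0.0138 m and angle between housing's own z axis and vertical below 0.03 rad and horizontal distance between housing and seat below 0.004 m and angle between the x axis of housing and the x axis of seat, either way round below 0.24 rad and x of window in the frame of seat above 0.045 m and linear speed of housing below 0.01 m/s and angular speed of housing below 0.05 rad/s); the robot touches nothing.
It fails at once if the robot pushed or pressed on the housing with more than 25 N (contact force between any of the fingers, the arm and housing above 25 N).
It fails at once if the housing was lifted out of the seat or tipped over (z of housing in the frame of seat above 0.03 m or angle between housing's own z axis and vertical above 0.26 rad).
It fails at once if a thumbwheel or the washer was moved by more than 15 mm (distance of any of wheel0, wheel1, wheel2, washer from where it was at the start of the episode above 0.015 m).
It also fails if it takes over 58 s, if anything falls off the work surface, if the arm or the gripper's body presses on something with over 40 N, if the wrist force passes 120 N, or if a joint passes its speed limit or range.

## Robot

A 6-joint arm with a two-finger parallel gripper is mounted at the origin on the work surface. World frame = base frame: x ahead of the robot, y to its left, z up, the work surface at z = 0. Lengths are in m, angles in rad, forces in N, time in s.
With the tool pointing down it reaches from about 0.375 to 0.975 m from the base axis. Payload 3.8 kg.
Tool frame: the origin (TCP) lies at the centre of the arm's flange, where the gripper is bolted on; the fingertips stand 173 mm ahead of it and the grasp point (between the pads) lies 155 mm ahead of it (bot.tip_reach is the distance from the TCP to the fingertips, in m); z points along the fingers, y is the line along which they close (so a half turn about z gives the same grasp; the last joint's range is limited). The gripper opens to 85 mm and grips with 20 to 120 N. Pads are 22 mm wide; open, the fingers measure 114 mm over their backs; the gripper's body (76 mm by 85 mm) begins 54 mm behind the grasp point. The pads swing forward as they close: fully open they stand 13 mm farther back than shut.
Start: joints at [1.115, 0.264, 1.604, -0, 1.274, -0.037], TCP at [0.274, 0.617, 0.405] pointing down, gripper open.
Joint ranges: [-2.63, 2.63], [-0.94, 2.18], [0.31, 2.57], [-1.31, 4.45], [0, 2.66], [-2.55, 2.55]. Speed limits (rad/s): [2.57, 2.57, 3.14, 3.14, 3.14, 3.14].

## Interface

Orientations are given as a rotation vector (axis times angle).
In Python, from workcell import bot gives the robot as it stands.
- The arm moves only by the tool drive_tool, never from a script. Its arguments are lists of equal length, an entry for each row: "claw": the finger opening in mm, from 0 to 85.4; "slide": the shift along the world's x, y, z each as a share of 0.5 m, from -1 to 1, a list of three; "yaw": the turn about the world's z as a share of 180 degrees, from -1 to 1. A call has 1 to 8 rows; each row is the pose to reach, as a shift and turn from the pose commanded when the call began, turning the shorter way round; what a row does not reach only later rows make up. A row lasts 1/12 s, in which the tool goes at most 41.7 mm and 7.16 degrees, less where a joint would pass 70% of its speed; a pose out of reach is approached as far as the arm can. A call with a number of a shift or a turn outside -1 to 1 is refused whole. A call with a gripper value outside its range is refused whole. The fingers move at their own pace and stop on an object; "newtons" is the grip in N (left out, the last holds). Time passes only in rows, so rows that repeat a pose let the fingers close. It gives the time, the measured TCP pose, the force, the opening and the grip force at its end, in the units of the state.
- bot.read_state(): the state, without advancing time (a new reading comes with each control period).
- bot.read_camera(name): name is "scene" or "top" or "wrist"; returns a dict with "color" (480x640x3 uint8, red, green, blue), "depth" (480x640 float32, m along the optical axis (not along the pixel's ray), 0 where there is no reading), "mtx" (3x3 intrinsics, pixels), "k1" (the pictures are not rectified: a ray, as slopes to the right and down, at radius r is drawn at 1 + k1 r^2 times it, then the intrinsics apply), "eye" and "rotation" of the camera in the world. Camera axes: x right, y up, looking along -z (the intrinsics and any distortion apply to the point x, -y, -z); pixel columns grow to the right and rows downward; lengths in m; the calibration is good to about 2 mm. A picture is of the moment at which its call begins.
- bot.finish_job(): hands the job in; it is judged then, once.
The state is a dict: "time": time; "q": joint angles; "joint_vel": joint speeds; "joint_torque": joint torques, N m; "tool_pos": TCP position; "tcp_rot": TCP orientation; "wrist_force": force on the tool from outside, world axes, zero at the start; "torque": the same for the moment, N m; "width": opening from 0.0 (shut) to 1.0 (fully open); "grip_force": force on a finger pad.
Only numpy, scipy, OpenCV 4.12 (cv2) and the standard library are available. Lean on these libraries where they do the work, as an engineer would, in place of code of your own. Each camera call takes 0.05 s, during which the arm holds its last target. There are 200 camera calls.

## Working session

There is one attempt and no reset: what is moved stays moved. The work goes in short steps, Python scripts to look and compute and a tool call to move; the robot and the scene stay as the last step left them, time stands still between calls to the robot, and variables do not carry over. Pictures are saved under pics/ and viewed, at most 10 in all, crops included, and the job is handed in when it is done.

Besides the shell and the picture viewer there is one more tool, called as a command line: name --pt "numbers of a row" for each row, then --argument value for the rest. drive_tool: Moves the arm, as the interface text tells. Shift numbers are shares of 0.5 m and turn numbers shares of 180 degrees, none past 1 either way. Its arguments: {"type":"object","properties":{"claw":{"type":"array","items":{"type":"number"}},"slide":{"type":"array","items":{"type":"array","items":{"type":"number"}}},"yaw":{"type":"array","items":{"type":"number"}},"newtons":{"type":"number"}},"required":["claw","slide","yaw"]}

```bash
mkdir -p pics; cat > h.py <<'E'
import numpy as np, cv2, pickle
from workcell import bot
def pts(c):
    "world point of every pixel from depth"
    K=c['mtx'];v,u=np.mgrid[0:480,0:640]
    d=cv2.undistortPoints(np.stack([u,v],-1).reshape(-1,1,2).astype(float),K,np.array([c['k1'],0,0,0,0.])).reshape(480,640,2)
    z=c['depth'];P=np.stack([d[...,0]*z,-d[...,1]*z,-z],-1)
    return P@np.array(c['rotation']).T+c['eye']
def ray(c,uv,h):
    d=cv2.undistortPoints(np.array(uv,float).reshape(-1,1,2),c['mtx'],np.array([c['k1'],0,0,0,0.])).reshape(-1,2)
    D=np.c_[d[:,0],-d[:,1],-np.ones(len(d))]@np.array(c['rotation']).T
    return np.array(c['eye'])+D*((h-c['eye'][2])/D[:,2])[:,None]
E
python3 - <<'E'
from h import *
for n in ('top','scene'):
    c=bot.read_camera(n); pickle.dump(c,open(n+'.pkl','wb'))
    cv2.imwrite(f'pics/{n}0.png',c['color'][...,::-1]); print(n,np.array(c['eye']),np.shape(c['rotation']),c['k1'])
s=bot.read_state();print(s['time'],s['tool_pos'],s['tcp_rot'],s['wrist_force'])
E
```

```text
top [0.42181427 0.09806067 1.12675366] (3,) -0.02175373269663011
scene [1.08700981 0.01158843 0.74061206] (3,) -0.02124134856152777
0.1 [0.27435751 0.61637374 0.40347566] [-0.65298706 -3.07244758  0.00314072] [ 0.18921912 -0.88540961 -0.702266  ]
```

View pics/top0.png

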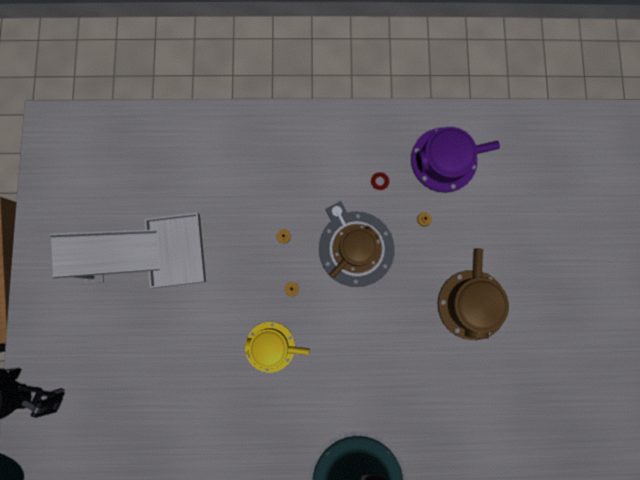

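View pics/scene0.png

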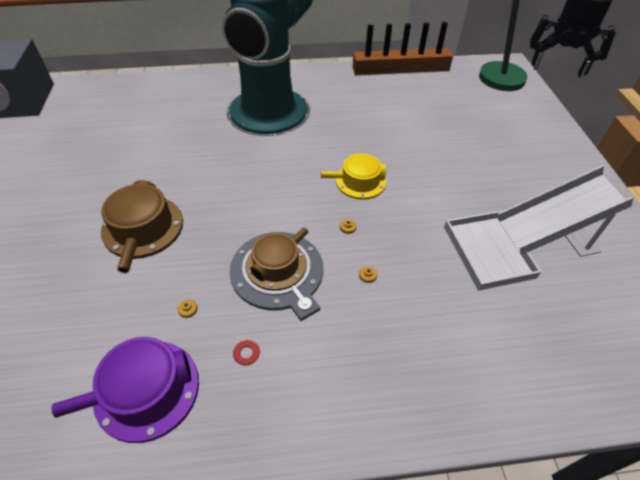

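The top view shows the seat at about (357,249), the pointer hub at (337,211) and the housing's stub end at (333,274). The scene view puts the window at (258,270), away from the pointer. Next I measure these.

```bash
sed -i "s/^def pts/def R(c): return cv2.Rodrigues(np.array(c['rotation'],float))[0]\ndef pts/; s/np.array(c\['rotation'\]).T/R(c).T/" h.py
python3 - <<'E'
from h import *
c=pickle.load(open('top.pkl','rb'));P=pts(c);im=c['color'];print(np.median(P[300:400,330:400,2]))
hsv=cv2.cvtColor(im,cv2.COLOR_RGB2HSV)
box=np.zeros((480,640),bool);box[195:295,312:402]=1
h,s,v=[hsv[...,i] for i in range(3)]
br=box&(s>90)&(h<25)
# bright collar/pointer/hub pixels
w=box&(s<45)&(v>165)
print('n',br.sum(),w.sum(), np.bincount(v[box]//16), im[211,337],im[249,325],im[300,357])
# flange/collar: top base disc dark grey
dk=box&(s<80)&(v<120)&~br
n,l,st,ce=cv2.connectedComponentsWithStats((br|w|dk).astype(np.uint8));k=1+np.argmax(st[1:,4]);print(st[k])
m=(l==k).astype(np.uint8); m=cv2.morphologyEx(m,cv2.MORPH_CLOSE,np.ones((5,5)))
disc=cv2.morphologyEx(m,cv2.MORPH_OPEN,cv2.getStructuringElement(cv2.MORPH_ELLIPSE,(41,41)))
cn=max(cv2.findContours(disc,0,1)[0],key=len);W=ray(c,cn[:,0],.012)
A=np.c_[2*W[:,:2],np.ones(len(W))];x=np.linalg.lstsq(A,(W[:,:2]**2).sum(1),rcond=None)[0];C=x[:2];print('C disc',C,np.sqrt(x[2]+C@C))
v0,u0=np.nonzero(w);W=ray(c,np.c_[u0,v0],.022)[:,:2];r=np.linalg.norm(W-C,axis=1)
k=(r>.085)&(r<.125);hub=W[k].mean(0);d=hub-C;print('hub',hub,np.linalg.norm(d),np.degrees(np.arctan2(*d[::-1])))
v0,u0=np.nonzero(br);W=ray(c,np.c_[u0,v0],.038)[:,:2];r=np.linalg.norm(W-C,axis=1);a=np.degrees(np.arctan2(*(W-C).T[::-1]))
k=r>.072;print('stub',k.sum(),W[k].mean(0),np.median(a[k]),r.max())
for n,(rng) in {'wheel':(s>120)&(h>10)&(h<25)&(v>130),'red':(s>120)&((h<6)|(h>174))}.items():
    q,l,st,ce=cv2.connectedComponentsWithStats(rng.astype(np.uint8))
    for i in range(1,q):
        if 40<st[i,4]<400: print(n,ce[i],st[i,4],ray(c,ce[i],.015)[0][:2])
Z=P[220:280,320:400,2];print('zmax',np.percentile(Z,98))
k=box&(P[...,2]>.06);print('barrel top',P[k][:,:2].mean(0),k.sum())
c2=cv2.resize(im[190:310,300:410],None,fx=5,fy=5,interpolation=2);cv2.imwrite('pics/crop.png',c2[...,::-1])
E
```

```text
0.0008673797085930746
n 1771 30 [   0    1   59  260 2898  773  814 3823  235   75   62] [150 155 164] [61 66 73] [114 114 117]
[ 312  195   90  100 8402]
C disc [ 0.55631658 -0.01245474] 0.12367817918569313
hub [0.64522953 0.04306515] 0.10482352084672544 31.981882999255063
stub 66 [0.494562   0.04911822] 134.64495215599308 0.10062487663827312
wheel [264.6969697  339.21212121] 132 [0.33483679 0.21855528]
red [379.5875  180.80625] 160 [ 0.72228849 -0.06636031]
zmax 0.0743370322765713
barrel top [ 0.54883303 -0.00263851] 1221
```

View pics/crop.png

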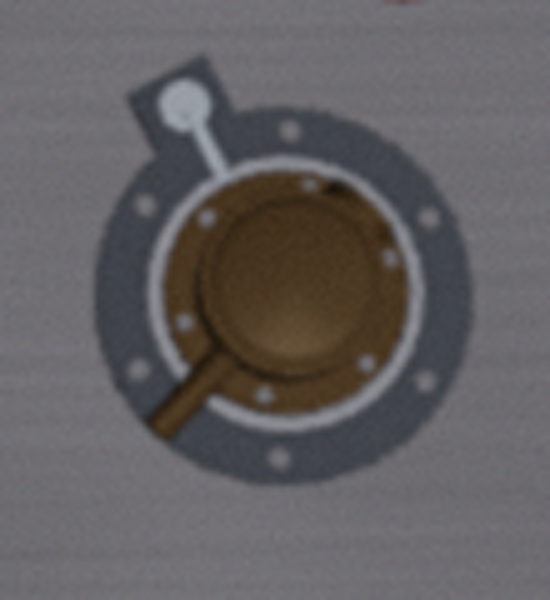

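The crop shows the base disc centred at crop (284,297), the hub at (186,105) and the stub end at (160,428). My disc mask took in bench pixels, so I redo it with a darker threshold.

```bash
cat > m.py <<'E'
from h import *
def circ(W):
    A=np.c_[2*W[:,:2],np.ones(len(W))];x=np.linalg.lstsq(A,(W[:,:2]**2).sum(1),rcond=None)[0];return x[:2],np.sqrt(x[2]+x[:2]@x[:2])
def ang(d): return np.degrees(np.arctan2(d[...,1],d[...,0]))
def stub(c,C,z=.038,r0=.072):
    hsv=cv2.cvtColor(c['color'],cv2.COLOR_RGB2HSV);P=pts(c)
    br=(hsv[...,1]>90)&(hsv[...,0]<25);v,u=np.nonzero(br);W=ray(c,np.c_[u,v],z+.006)[:,:2]
    r=np.linalg.norm(W-C,axis=1);k=(r>r0)&(r<.11);return k.sum(),ang((W[k]-C).mean(0)),r[k].max()
E
python3 - <<'E'
from m import *
c=pickle.load(open('top.pkl','rb'));im=c['color']
hsv=cv2.cvtColor(im,cv2.COLOR_RGB2HSV);h,s,v=[hsv[...,i] for i in range(3)]
box=np.zeros((480,640),bool);box[195:295,312:402]=1
m=(box&((v<95)|(s>90))).astype(np.uint8);m=cv2.morphologyEx(m,cv2.MORPH_CLOSE,np.ones((7,7)))
m=cv2.morphologyEx(m,cv2.MORPH_OPEN,cv2.getStructuringElement(cv2.MORPH_ELLIPSE,(41,41)))
cn=max(cv2.findContours(m,0,1)[0],key=len)[:,0];W=ray(c,cn,.012)[:,:2]
for _ in range(5):
    C,rr=circ(W);e=abs(np.linalg.norm(W-C,axis=1)-rr);W=W[e<.003]
print('C',C,rr,len(W))
# collar ring (bright) fit
w=box&(s<45)&(v>115);vv,uu=np.nonzero(w);Q=ray(c,np.c_[uu,vv],.02)[:,:2];r=np.linalg.norm(Q-C,axis=1)
k=(r>.058)&(r<.072);print('collar',k.sum(),circ(Q[k]))
hub=ray(c,[337.2,211],.022)[0,:2];print('hub',hub,np.linalg.norm(hub-C),ang(hub-C))
print('stub',stub(c,C),'wheels',ray(c,[[284,236],[291.5,289],[424.5,219]],.018)[:,:2])
s=pickle.load(open('scene.pkl','rb'))
for p,z in (((304,303),.022),((302,234),.04)):
    q=ray(s,p,z)[0,:2];print('scene',q,np.linalg.norm(q-C),ang(q-C))
E
```

```text
C [ 0.55213498 -0.0048816 ] 0.0922578242909476 208
collar 356 (array([ 0.5526603 , -0.00521541]), np.float64(0.06455494445953365))
hub [0.64438015 0.04139412] 0.1032018122369934 26.64109303580074
stub (np.int64(52), np.float64(136.93335925815677), np.float64(0.09292159406670249)) wheels [[ 0.58352152  0.17259627]
 [ 0.4539029   0.15425082]
 [ 0.6238652  -0.17510582]]
scene [0.6474589  0.04183309] 0.10615513612632982 26.107749423378127
scene [0.49495582 0.05197381] 0.08063494641529552 135.16266451653212
```

drive_tool --claw '[40,40,40,40,40,40,40,40]' --pt "0.03 -0.077 0" --pt "0.06 -0.154 0" --pt "0.09 -0.231 0" --pt "0.12 -0.308 0" --pt "0.15 -0.385 0" --pt "0.18 -0.462 0" --pt "0.21 -0.539 0" --pt "0.24 -0.616 0" --yaw '[-0.02,-0.04,-0.06,-0.08,-0.1,-0.108,-0.108,-0.108]' --newtons 20

```text
time: 0.77
tool_pos: [0.3945, 0.3067, 0.4043]
tcp_rot: [-1.162, -2.919, 0.001]
wrist_force: [0.4, 0.4, 0.2]
width: 0.468
grip_force: 0.0
```

drive_tool --claw '[40,40,40,40,40,40,40,40]' --pt "0.026 -0.068 -0.03" --pt "0.052 -0.136 -0.06" --pt "0.078 -0.204 -0.09" --pt "0.104 -0.272 -0.12" --pt "0.13 -0.34 -0.15" --pt "0.156 -0.408 -0.18" --pt "0.18 -0.47 -0.22" --pt "0.196 -0.514 -0.25" --yaw '[0,0,0,0,0,0,0,0]'

```text
time: 1.43
tool_pos: [0.4926, 0.0491, 0.2783]
tcp_rot: [-1.164, -2.917, 0.001]
wrist_force: [-0.4, 0.2, 0.9]
width: 0.47
grip_force: 0.0
```

```bash
python3 - <<'E'
from h import *
c=bot.read_camera('wrist');cv2.imwrite('pics/w1.png',c['color'][...,::-1]);pickle.dump(c,open('w.pkl','wb'))
s=bot.read_state();print(s['time'],s['tool_pos'],s['q'],s['wrist_force'])
E
```

```text
1.4833 [0.49229548 0.04691449 0.27542524] [ 0.04562608  0.04544429  2.1097711  -0.0033472   0.99093216 -0.76305924] [ 0.64057318 -2.68446566 -0.70162462]
```

View pics/w1.png

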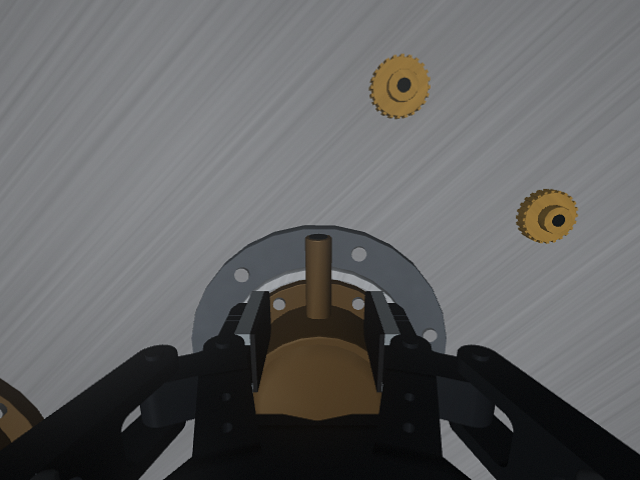

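The wrist view shows the stub (318,275) centred between the pads (255 and 380) and parallel to them, so I go down beside it.

drive_tool --claw '[40,40,40,40,40,40,40,40]' --pt "0 0 0" --pt "0 0 -0.03" --pt "0 0 -0.06" --pt "0 0 -0.09" --pt "0 0 -0.12" --pt "0 0 -0.14" --pt "0 0 -0.154" --pt "0 0 -0.154" --yaw '[0,0,0,0,0,0,0,0]'

```text
time: 2.15
tool_pos: [0.4917, 0.0522, 0.2015]
tcp_rot: [-1.16, -2.917, 0.001]
wrist_force: [-0.1, -0.1, -0.6]
width: 0.469
grip_force: 0.0
```

drive_tool --claw '[40,40,40]' --pt "0 0 0" --pt "0 0 0" --pt "0 0 0" --yaw '[0,0,0]'

```text
time: 2.4
tool_pos: [0.4931, 0.0518, 0.2037]
tcp_rot: [1.162, 2.917, 0.001]
wrist_force: [-1.0, -0.3, -0.5]
width: 0.467
grip_force: 0.0
```

```bash
python3 - <<'E'
from h import *
c=bot.read_camera('wrist');cv2.imwrite('pics/w2.png',c['color'][...,::-1])
s=bot.read_state();print(s['time'],s['tool_pos'],s['q'],s['wrist_force'])
# orbit table: stub angle offset a -> commanded TCP, relative to stub start 136.5
C=np.array([.5525,-.005])
for a in range(0,84,4):
    t=np.radians(136.5+a);p=C+.083*np.array([np.cos(t),np.sin(t)]);print(a,np.round((p-[.492,.052])/.5,3))
E
```

```text
2.45 [0.49307114 0.05175796 0.20363233] [ 5.43347508e-02  1.47722105e-01  2.15704083e+00  2.98500323e-05
  8.35014219e-01 -7.58402941e-01] [-0.91094728  0.49271625 -0.25465376]
0 [0.001 0.   ]
4 [-0.007 -0.008]
8 [-0.014 -0.018]
12 [-0.021 -0.027]
16 [-0.026 -0.037]
20 [-0.031 -0.048]
24 [-0.035 -0.059]
28 [-0.039 -0.07 ]
32 [-0.042 -0.081]
36 [-0.044 -0.092]
40 [-0.045 -0.104]
44 [-0.045 -0.115]
48 [-0.044 -0.127]
52 [-0.043 -0.139]
56 [-0.041 -0.15 ]
60 [-0.038 -0.161]
64 [-0.034 -0.172]
68 [-0.03  -0.183]
72 [-0.025 -0.193]
76 [-0.019 -0.203]
80 [-0.012 -0.213]
```

View pics/w2.png

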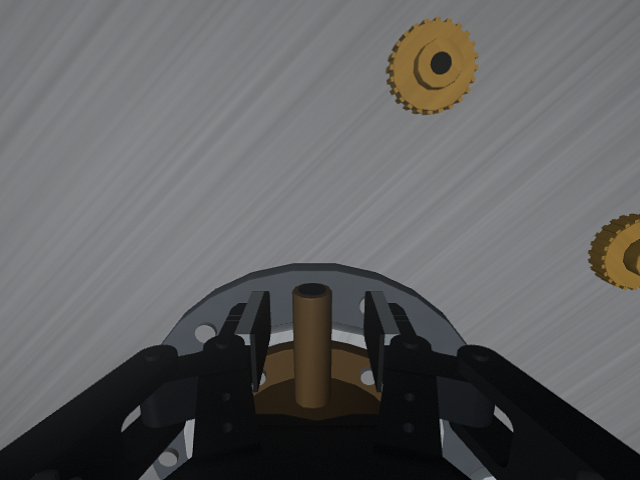

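The stub (313,345) lies between the pads with clearance. I narrow the opening and swing round.

drive_tool --claw '[26,26,26,26,26,26,26,26]' --pt "0 0 0" --pt "0 0 0" --pt "0 0 0" --pt "-0.004 -0.004 0" --pt "-0.007 -0.008 0" --pt "-0.01 -0.013 0" --pt "-0.014 -0.018 0" --pt "-0.018 -0.023 0" --yaw '[0,0,0,0.011,0.022,0.033,0.044,0.056]'

```text
time: 3.12
tool_pos: [0.4837, 0.0404, 0.2029]
tcp_rot: [0.9, 3.009, 0.002]
wrist_force: [-0.1, 3.3, -0.8]
width: 0.307
grip_force: 1.5
```

drive_tool --claw '[26,26,26,26,26,26,26,26]' --pt "-0.003 -0.004 0" --pt "-0.006 -0.009 0" --pt "-0.008 -0.014 0" --pt "-0.011 -0.02 0" --pt "-0.013 -0.025 0" --pt "-0.015 -0.03 0" --pt "-0.017 -0.036 0" --pt "-0.019 -0.041 0" --yaw '[0.011,0.022,0.033,0.044,0.056,0.067,0.078,0.089]'

```text
time: 3.78
tool_pos: [0.4738, 0.0201, 0.2027]
tcp_rot: [-0.472, -3.106, -0.002]
wrist_force: [-0.1, 3.7, 0.6]
width: 0.306
grip_force: 1.6
```

drive_tool --claw '[26,26,26,26,26,26,26,26]' --pt "-0.002 -0.0055 0" --pt "-0.0035 -0.011 0" --pt "-0.005 -0.0165 0" --pt "-0.006 -0.022 0" --pt "-0.007 -0.0275 0" --pt "-0.0075 -0.0335 0" --pt "-0.008 -0.0395 0" --pt "-0.008 -0.045 0" --yaw '[0.011,0.022,0.033,0.044,0.056,0.067,0.078,0.089]'

```text
time: 4.45
tool_pos: [0.4696, -0.0025, 0.2026]
tcp_rot: [-0.035, -3.14, -0.002]
wrist_force: [-1.9, 4.2, 1.2]
width: 0.305
grip_force: 1.8
```

drive_tool --claw '[26,26,26,26,26,26,26]' --pt "0 -0.0055 0" --pt "0.0005 -0.0115 0" --pt "0.001 -0.0175 0" --pt "0.0015 -0.0235 0" --pt "0.002 -0.0295 0" --pt "0.002 -0.0295 0" --pt "0.002 -0.0295 0" --yaw '[0.011,0.022,0.033,0.044,0.056,0.056,0.056]'

```text
time: 5.03
tool_pos: [0.4706, -0.0175, 0.2025]
tcp_rot: [0.238, -3.132, -0.001]
wrist_force: [-1.4, 1.3, 0.5]
width: 0.302
grip_force: 1.0
```

```bash
python3 - <<'E'
from m import *
c=bot.read_camera('wrist');cv2.imwrite('pics/w3.png',c['color'][...,::-1])
s=bot.read_state();print(s['time'],s['tool_pos'],s['q'],s['wrist_force'])
# from a=52 tool, 1 deg steps, relative
C=np.array([.5525,-.005]);f=lambda a:C+.083*np.array([np.cos(np.radians(136.5+a)),np.sin(np.radians(136.5+a))])
print(f(52))
for a in range(53,86): print(a,np.round((f(a)-f(52))/.5,4),end=' ')
E
```

```text
5.0833 [ 0.47067007 -0.01744935  0.20251441] [-9.00337998e-02  1.06582360e-01  2.20724958e+00  3.13797883e-04
  8.28605126e-01 -1.81274973e+00] [-1.91584046  2.2778759  -0.62657706]
[ 0.47041168 -0.01726818]
53 [ 0.0005 -0.0029] 54 [ 0.001  -0.0057] 55 [ 0.0015 -0.0086] 56 [ 0.0021 -0.0114] 57 [ 0.0028 -0.0142] 58 [ 0.0035 -0.017 ] 59 [ 0.0042 -0.0198] 60 [ 0.005  -0.0226] 61 [ 0.0059 -0.0254] 62 [ 0.0068 -0.0281] 63 [ 0.0077 -0.0309] 64 [ 0.0087 -0.0336] 65 [ 0.0097 -0.0363] 66 [ 0.0108 -0.039 ] 67 [ 0.0119 -0.0417] 68 [ 0.0131 -0.0443] 69 [ 0.0143 -0.0469] 70 [ 0.0156 -0.0495] 71 [ 0.0169 -0.0521] 72 [ 0.0183 -0.0547] 73 [ 0.0197 -0.0572] 74 [ 0.0211 -0.0597] 75 [ 0.0226 -0.0622] 76 [ 0.0242 -0.0647] 77 [ 0.0258 -0.0671] 78 [ 0.0274 -0.0695] 79 [ 0.029  -0.0719] 80 [ 0.0307 -0.0742] 81 [ 0.0325 -0.0765] 82 [ 0.0343 -0.0788] 83 [ 0.0361 -0.0811] 84 [ 0.0379 -0.0833] 85 [ 0.0398 -0.0855]
```

View pics/w3.png

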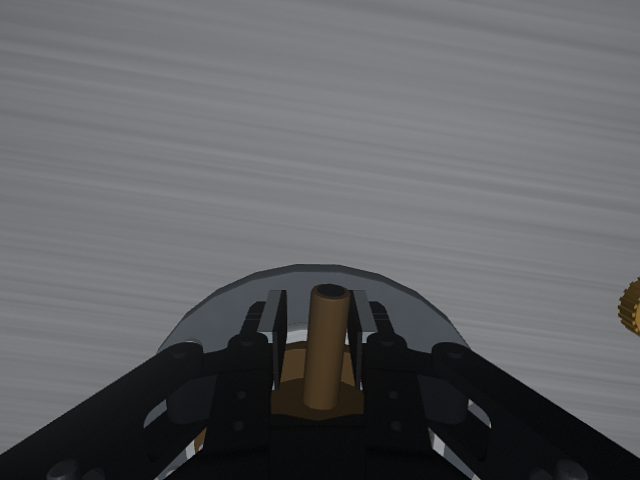

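The stub now touches the trailing pad at (352,320), about 3–4° behind the tool. I move up to the search zone, then go in small steps.

drive_tool --claw '[26,26,26,26,26,26,26,26]' --pt "0.0005 -0.0029 0" --pt "0.001 -0.0057 0" --pt "0.0015 -0.0086 0" --pt "0.0021 -0.0114 0" --pt "0.0028 -0.0142 0" --pt "0.0035 -0.017 0" --pt "0.0042 -0.0198 0" --pt "0.0042 -0.0198 0" --yaw '[0.0056,0.0111,0.0167,0.0222,0.0278,0.0333,0.0389,0.0389]'

```text
time: 5.75
tool_pos: [0.4731, -0.0278, 0.2026]
tcp_rot: [0.433, -3.111, 0.0]
wrist_force: [-2.7, 1.7, -1.5]
width: 0.304
grip_force: 1.2
```

drive_tool --claw '[26,26,26,26,26,26]' --pt "0.0004 -0.0014 0" --pt "0.0008 -0.0028 0" --pt "0.0013 -0.0042 0" --pt "0.0017 -0.0056 0" --pt "0.0017 -0.0056 0" --pt "0.0017 -0.0056 0" --yaw '[0.0028,0.0056,0.0083,0.0111,0.0111,0.0111]'

```text
time: 6.25
tool_pos: [0.474, -0.0304, 0.2027]
tcp_rot: [-0.485, 3.104, -0.0]
wrist_force: [-1.0, 1.5, -0.5]
width: 0.304
grip_force: 1.2
```

drive_tool --claw '[26,26,26,26,26,26]' --pt "0.0004 -0.0014 0" --pt "0.0009 -0.0027 0" --pt "0.0014 -0.0041 0" --pt "0.0018 -0.0055 0" --pt "0.0018 -0.0055 0" --pt "0.0018 -0.0055 0" --yaw '[0.0028,0.0056,0.0083,0.0111,0.0111,0.0111]'

```text
time: 6.75
tool_pos: [0.4749, -0.0331, 0.2027]
tcp_rot: [-0.539, 3.095, -0.0]
wrist_force: [-1.8, 2.0, -0.3]
width: 0.306
grip_force: 1.2
```

drive_tool --claw '[26,26,26,26,26,26]' --pt "0.0005 -0.0014 0" --pt "0.001 -0.0027 0" --pt "0.0015 -0.0041 0" --pt "0.002 -0.0054 0" --pt "0.002 -0.0054 0" --pt "0.002 -0.0054 0" --yaw '[0.0028,0.0056,0.0083,0.0111,0.0111,0.0111]'

```text
time: 7.25
tool_pos: [0.4759, -0.0358, 0.2027]
tcp_rot: [0.593, -3.085, 0.0]
wrist_force: [-2.7, 1.3, -0.6]
width: 0.3
grip_force: 1.3
```

a=65 → 67.

drive_tool --claw '[26,26,26,26,26,26]' --pt "0.0005 -0.0014 0" --pt "0.0011 -0.0027 0" --pt "0.0016 -0.0041 0" --pt "0.0022 -0.0054 0" --pt "0.0022 -0.0054 0" --pt "0.0022 -0.0054 0" --yaw '[0.0028,0.0056,0.0083,0.0111,0.0111,0.0111]'

```text
time: 7.75
tool_pos: [0.4769, -0.0385, 0.2027]
tcp_rot: [0.647, -3.074, 0.0]
wrist_force: [-2.7, 1.5, -0.3]
width: 0.304
grip_force: 1.4
```

a=67 → 69.

drive_tool --claw '[26,26,26,26,26,26]' --pt "0.0006 -0.0013 0" --pt "0.0012 -0.0026 0" --pt "0.0018 -0.0039 0" --pt "0.0024 -0.0052 0" --pt "0.0024 -0.0052 0" --pt "0.0024 -0.0052 0" --yaw '[0.0028,0.0056,0.0083,0.0111,0.0111,0.0111]'

```text
time: 8.25
tool_pos: [0.4787, -0.0413, 0.203]
tcp_rot: [-0.7, 3.061, -0.001]
wrist_force: [-1.8, 1.2, -0.1]
width: 0.307
grip_force: 1.0
```

a=69 → 71.

drive_tool --claw '[26,26,26,26,26,26]' --pt "0.0006 -0.0013 0" --pt "0.0013 -0.0026 0" --pt "0.002 -0.0039 0" --pt "0.0026 -0.0052 0" --pt "0.0026 -0.0052 0" --pt "0.0026 -0.0052 0" --yaw '[0.0028,0.0056,0.0083,0.0111,0.0111,0.0111]'

```text
time: 8.75
tool_pos: [0.4799, -0.0437, 0.203]
tcp_rot: [-0.753, 3.049, -0.001]
wrist_force: [0.1, 2.7, -0.6]
width: 0.307
grip_force: 1.3
```

a=71 → 73.

drive_tool --claw '[26,26,26,26,26,26]' --pt "0.0007 -0.0013 0" --pt "0.0014 -0.0026 0" --pt "0.0021 -0.0039 0" --pt "0.0028 -0.0051 0" --pt "0.0028 -0.0051 0" --pt "0.0028 -0.0051 0" --yaw '[0.0028,0.0056,0.0083,0.0111,0.0111,0.0111]'

```text
time: 9.25
tool_pos: [0.4811, -0.0464, 0.2029]
tcp_rot: [-0.807, 3.036, -0.001]
wrist_force: [-1.2, 0.7, 0.4]
width: 0.304
grip_force: 0.5
```

```bash
python3 - <<'E'
from m import *
c=bot.read_camera('scene');P=pts(c);im=c['color']
k=np.zeros((480,640),bool);k[225:290,235:320]=1
C=np.array([.5525,-.005]);r=np.linalg.norm(P[...,:2]-C,axis=-1);c0=pickle.load(open('scene.pkl','rb'));P0=pts(c0);r0=np.linalg.norm(P0[...,:2]-C,axis=-1)
k=(r<.06)&(P[...,2]>.055)&(P[...,2]<.085);k0=(r0<.06)&(P0[...,2]>.055)&(P0[...,2]<.085)
print('barrel top z now/start',np.median(P[k][:,2]),np.median(P0[k0][:,2]),k.sum(),k0.sum())
cv2.imwrite('pics/s2.png',cv2.resize(im[200:330,200:360],None,fx=5,fy=4.6)[...,::-1])
E
```

```text
barrel top z now/start 0.06649699535358233 0.07036484601722981 1523 1591
```

View pics/s2.png

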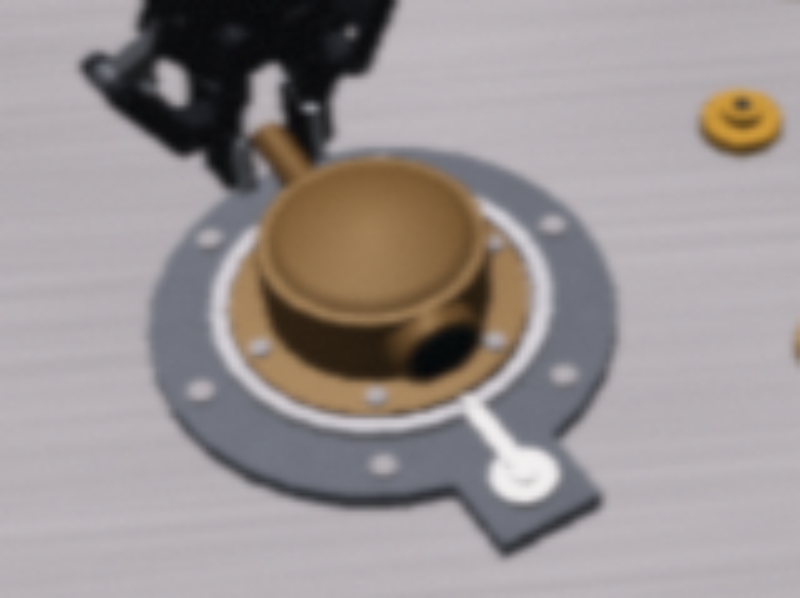

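The window at (445,350) in the crop faces the pointer blade, and the barrel top is 3.9 mm lower than at the start, so the housing has dropped home. I back off about 3° to free the pad, then lift straight up.

drive_tool --claw '[26,26,26,26,26,26,26,26]' --pt "-0.002 0.0038 0" --pt "-0.004 0.0077 0" --pt "-0.004 0.0077 0" --pt "-0.004 0.0077 0" --pt "-0.004 0.0077 0.02" --pt "-0.004 0.0077 0.06" --pt "-0.004 0.0077 0.12" --pt "-0.004 0.0077 0.18" --yaw '[-0.008,-0.0167,-0.0167,-0.0167,-0.0167,-0.0167,-0.0167,-0.0167]'

```text
time: 9.97
tool_pos: [0.4783, -0.0424, 0.2935]
tcp_rot: [0.727, -3.054, -0.001]
wrist_force: [-0.1, 0.0, 0.4]
width: 0.305
grip_force: 0.0
```

drive_tool --claw '[26,26,26,26,26,26]' --pt "0 0 0.06" --pt "-0.02 0 0.12" --pt "-0.08 0 0.16" --pt "-0.14 0 0.2" --pt "-0.16 0 0.2" --pt "-0.16 0 0.2" --yaw '[0,0,0,0,0,0]'

```text
time: 10.47
tool_pos: [0.3975, -0.0424, 0.3945]
tcp_rot: [-0.726, 3.053, -0.003]
wrist_force: [0.0, -0.0, -0.3]
width: 0.304
grip_force: 0.0
```

```bash
python3 - <<'E'
from m import *
C=np.array([.5525,-.005])
c0=pickle.load(open('scene.pkl','rb'));c=bot.read_camera('scene');z=[]
for q in (c,c0):
    P=pts(q);k=(np.linalg.norm(P[...,:2]-C,axis=-1)<.035)&(P[...,2]>.055)&(P[...,2]<.085)
    X=P[k];z.append(np.median(X[:,2]));f=np.linalg.lstsq(np.c_[X[:,:2]-C,np.ones(len(X))],X[:,2],rcond=None)[0];print('z,slope',z[-1],f[:2])
t=bot.read_camera('top');print('stub',stub(t,C,z=.034),'pointer 26.4+180'); s=bot.read_state();print(s['time'],s['tool_pos'],s['wrist_force'])
E
```

```text
z,slope 0.06779892094365003 [-0.00735524 -0.00341328]
z,slope 0.07184302644074986 [-0.00308252 -0.00106482]
stub (np.int64(49), np.float64(-153.93877154812435), np.float64(0.09365124464080357)) pointer 26.4+180
10.5667 [ 0.39880996 -0.04240277  0.39261373] [-0.00487406 -0.25428081  0.17655796]
```

The housing is down 4.0 mm and level. The stub is at 206.1° against 206.4° for the pointer, and the arm is clear.

```bash
python3 -c "
from workcell import bot
print(bot.finish_job())"
```

```text
the job is handed in; nothing more can be done
None
```

The job is handed in: the housing dropped 4 mm fully home with its window within about 1° of the pointer, wrist force readings stayed under 5 N, and the arm was clear. The drop was my only sign it was home, as I did not push on to the hard stop, and `finish_job` returned no verdict.

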